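# Shear the top primed panel off the stack into the registration corner

### The arm

A 6-joint arm with a two-finger parallel gripper is mounted at the origin on a cart in front of the work surface, level with it; the furniture and walls round the work are solid. World frame = base frame: x ahead of the robot, y to its left, z up, the work surface at z = 0. Lengths are in m, angles in rad, forces in N, time in s.
With the tool pointing down it reaches from about 0.25 to 0.85 m from the base axis. Payload 12.5 kg.
Tool frame: the origin (TCP) lies midway between the tips of the shut fingers; the grasp point (between the pads) lies 19 mm behind it; y points along the fingers, z is the direction in which the jaws open and shut, and the axes are right-handed (so a half turn about y gives the same grasp; the last joint's range is limited). The gripper opens to 93 mm and grips with 3 to 60 N. Pads are 15 mm wide; open, the fingers measure 128 mm over their backs; the gripper's body (75 mm by 188 mm) begins 65 mm behind the grasp point.
Start: joints at [-1.401, 0.351, 1.652, -0, 1.139, -0.085], TCP at [0.139, -0.532, 0.219] pointing down, gripper open.
Joint ranges: [-2.75, 2.75], [-0.79, 2.1], [0.01, 2.65], [-1.57, 4.71], [0.07, 3.14], [-2.87, 2.87]. Speed limits (rad/s): [2.22, 2.22, 2.79, 3.14, 3.14, 3.14].

### API

Orientations are given as a 3x3 rotation matrix whose columns are the frame's x, y, z axes.
In Python, from bench import arm, viewer gives the robot as it stands.
- The arm moves only by the shell command python3 -m handwheel 'ROWS' [FORCE]. ROWS is JSON, a list of rows, each an object with "offset": the shift along the tool's x, y, z in cm, a list of three; "angular": the turn, a rotation vector about the tool's x, y, z in degrees, a list of three; "fingers": the opening, from 0 (shut) to 1 (fully open). In form: [{"offset": [x, y, z], "angular": [wx, wy, wz], "fingers": fingers}, ...]. A call has 1 to 5 rows; each row shifts and turns the pose as measured when the row begins, along the tool's axes as they then stand; what a row does not reach is not made up. A row lasts 1/8 s, in which the tool goes at most 62.5 mm and 10.7 degrees, less where a joint would pass 70% of its speed; a pose out of reach is approached as far as the arm can. A call with a gripper value outside its range is refused whole. The fingers move at their own pace and stop on an object; FORCE is the grip in N (left out, the last holds). Time passes only in rows, so rows that do not move let the fingers close. It gives the time, the measured TCP pose, the force and the opening at its end, in the units of the state.
- arm.get_state(): the state, without advancing time (a new reading comes with each control period).
- viewer.snapshot(name): name is "scene" or "top" or "wrist"; returns the picture (480x640x3 uint8, red, green, blue); there is no depth.
- viewer.camera_params(name): a dict with "K" (3x3 intrinsics, pixels), "k1" (the pictures are not rectified: a ray, as slopes to the right and down, at radius r is drawn at 1 + k1 r^2 times it, then the intrinsics apply), "rvec" (rotation vector, rad) and "tvec" (3), from world to camera coordinates, as OpenCV has them; the wrist camera has in their place "tool_from_camera" (4x4, takes a point from camera to tool coordinates, whose origin is the TCP and whose axes are the tool frame's). Camera axes: x right, y down, z forward; pixel columns grow to the right and rows downward; lengths in m; the calibration is good to about 2 mm. A picture is of the moment at which its call begins: read the wrist's pose just before it. camera_params takes no time and is no camera call.
- arm.finish_job(): hands the job in, once; it reports no verdict.
The state is a dict: "time_s": time; "joint_pos": joint angles; "qd": joint speeds; "effort": joint torques, N m; "tool_pos": TCP position; "eef_rot": TCP orientation; "force": force on the tool from outside, world axes, zero at the start; "ft_torque": the same for the moment, N m; "finger_gap": finger opening in m.
Only numpy, scipy, OpenCV 4.12 (cv2) and the standard library are available. Lean on these libraries where they do the work, as an engineer would, in place of code of your own. Each camera call takes 0.05 s, during which the arm holds its last target.

### The job

Slide the top primed panel sideways off the stack in the feed tray onto the raised board next to it, leaving the other panels as they lie in the tray. Then slide it home into the corner, so that it lies flat and flush against both the end fence and the side fence; the fences are only finger-tight, so feel for them and do not push them out of their setting. Press on the panel only gently, keep it sliding flat rather than picking it up, and do not disturb the things lying around.

Things in the scene. Friction and masses are not known exactly. Their poses are not given: they have to be found in the camera images.
- jig: Fixed wooden loading jig, z up, origin on the table under it; base 155 mm (x -70 to 85) by 286 mm (y -131 to 155). Feed tray with the stack at its -y end: floor at 6 mm, walls 36 mm above the table on three sides, 2 mm lower than the top panel's face; the panels have about 2 mm of play, so no finger fits beside them. Wood and panels are smooth (friction about 0.2).
- mouth (a point): Middle of the tray's open +y side, where the raised board begins: the near edge of the board's top, jig point (-10, -10, 28) mm, jig axes. The board's top is 28 mm above the table, 2 mm below the underside of the top panel. The tray's cheeks, 9 mm thick, inner faces 47 mm either side of this point, end here: the panel can go along +x only once it is clear of them.
- end_fence (a point): Foot of the end fence's inner face on the board at jig x = 0, jig axes; the face looks to -y. Bar 14 mm thick, 9 mm high over the board, two nuts on it up to 15 mm. It can slide along y, its nuts are only finger-tight: a push of about 2 N shifts it; it must keep its setting, which differs each time.
- side_fence (a point): Foot of the side fence's inner face on the board at the bar's middle, jig axes; the face looks to -x. Bar 15 mm thick, 102 mm long, 9 mm high, two nuts on it up to 15 mm. It can slide along x and is finger-tight too (shifts at about 2 N); its setting differs. The board has no fence on its -x side.
- panel3: Top one of the four stacked panels: primed hardboard, brown edges, off-white face, 90 mm (x) by 100 (y) by 8, about 0.1 kg, loose; origin at the centre of its underside, axes along the jig's. Starts near jig point (-10, -62, 30) mm. Shut fingertips grip its face (friction about 0.5) but creep: a press of 4 to 7 N and a drag moves it; a harder press shoves a fence; over 18 N harms the priming.
- panel2: Panel under the top one in the stack, of the same make and size (90 x 100 x 8 mm), loose; origin at the centre of its underside. To stay where it is.
- panel1: Second panel from below in the stack, of the same make and size (90 x 100 x 8 mm), loose; origin at the centre of its underside. To stay where it is.
- panel0: Lowest panel in the stack, of the same make and size (90 x 100 x 8 mm), loose; origin at the centre of its underside. To stay where it is.
- marker: Bystander: black and red marker pen, 17 x 128 x 17 mm, lying in front of the jig (its -x side); origin at the centre of its underside.
- jar_teal: Bystander: round paint jar with a black lid, 58 mm across, 66 mm high, standing at the jig's +x side, at least 10 mm from it; origin at the centre of its underside.
- dipper: Bystander: twin steel dipper cups, 39 x 81 x 22 mm, just beyond the end fence; origin at the centre of its underside.
- tube_rose: Bystander: paint tube, 38 x 118 x 29 mm, lying on the robot's right; origin at the centre of its underside.
- brush_flat: Bystander: long flat paintbrush, 36 x 267 x 11 mm, lying on the robot's left; origin at the centre of its underside.

How it is judged:
On the way, in this order (a step that is already met when the one before it is completed fails the run):
1. the top panel is fully clear of the stack, over the board (y of panel3 in the frame of mouth above 0.051 m and z of panel3 in the frame of mouth below 0.003 m), for 0.05 s.
2. the panel is home against both fences (y of panel3 in the frame of end_fence between -0.0515 and -0.0485 m and x of panel3 in the frame of side_fence between -0.0465 and -0.0435 m and z of panel3 in the frame of mouth below 0.002 m and angle between panel3's own z axis and vertical below 0.03 rad and angle between the x axis of panel3 and the x axis of jig, either way round below 0.03 rad), for 0.2 s.
At the end, for the whole second after the job is handed in: The top panel lies flat on the board, at rest and released, its edges within 1.5 mm of both fences' faces and within 0.03 rad of square; both fences are within 1.5 mm of their setting and the three other panels within 5 mm of where they started (all of step 2 and linear speed of panel3 below 0.01 m/s and distance of each of panel0, panel1, panel2 from where it was at the start of the episode below 0.005 m and distance of each of end_fence, side_fence from where it was at the start of the episode below 0.0015 m); the robot touches nothing.
It fails at once if a panel left in the stack is moved by more than 5 mm (distance of any of panel0, panel1, panel2 from where it was at the start of the episode above 0.005 m).
It fails at once if the panel is picked up or tipped (more than 10 mm above its height on the stack, or tilted over 0.2 rad) (z of panel3 in the frame of mouth above 0.012 m or angle between panel3's own z axis and vertical above 0.2 rad).
It fails at once if the robot presses on the top panel with more than 18 N (contact force between the arm and panel3 above 18 N).
It fails at once if one of the things around is moved by more than 20 mm (distance of any of marker, jar_teal, dipper, tube_rose, brush_flat from where it was at the start of the episode above 0.02 m).
It fails at once if a fence is pushed more than 1.5 mm out of its setting (distance of any of end_fence, side_fence from where it was at the start of the episode above 0.0015 m).
It also fails if it takes over 61 s, if anything falls off the work surface, if the arm or the gripper's body presses on something with over 40 N, if the wrist force passes 120 N, or if a joint passes its speed limit or range.

## Working session

There is one attempt and no reset: what is moved stays moved. The work goes in short steps, Python scripts to look and compute and a shell command to move; the robot and the scene stay as the last step left them, time stands still between calls to the robot, and variables do not carry over. Pictures are saved under pics/ and viewed, and the job is handed in when it is done.

```bash
ls; mkdir -p pics
python3 - <<'E'
from bench import arm, viewer
import cv2
s=arm.get_state(); print(s)
for n in ["scene","top","wrist"]:
    im=viewer.snapshot(n); cv2.imwrite(f"pics/{n}0.png",im[:,:,::-1])
    print(n,viewer.camera_params(n))
E
```

```text
pics
{'time_s': 0.0, 'joint_pos': array([-1.40064639e+00,  3.51236015e-01,  1.65245506e+00, -1.77249308e-05,
        1.13908693e+00, -8.45923592e-02]), 'qd': array([-0.00095526,  0.00090652,  0.00157801, -0.0003573 ,  0.00076263,
        0.00202995]), 'effort': array([-1.35293532e-03, -4.97317350e+01, -2.85257775e+01,  6.98238518e-02,
        2.57293938e-02, -1.16915462e-04]), 'tool_pos': array([ 0.13856153, -0.53189052,  0.21808978]), 'eef_rot': array([[-9.67726407e-01, -2.16581808e-04,  2.52003085e-01],
       [-2.52003164e-01,  1.16550755e-03, -9.67725709e-01],
       [-8.41197158e-05, -9.99999297e-01, -1.18247174e-03]]), 'force': array([ 0.1300301 , -0.15960173, -0.65557666]), 'ft_torque': array([-0.01001012, -0.02987844,  0.00466013]), 'finger_gap': 0.09341872472175128}
scene {'K': array([[584.00370996,   0.        , 319.11950974],
       [  0.        , 584.00370996, 243.48798608],
       [  0.        ,   0.        ,   1.        ]]), 'k1': 0.040558728991681066, 'rvec': array([ 1.13133233, -2.46056191,  0.88668503]), 'tvec': array([0.37094746, 0.35059065, 1.12751397])}
top {'K': array([[482.71728713,   0.        , 315.05494799],
       [  0.        , 482.71728713, 231.56674995],
       [  0.        ,   0.        ,   1.        ]]), 'k1': -0.08907593608236422, 'rvec': array([ 2.10549918, -2.1637685 ,  0.18396926]), 'tvec': array([0.02504566, 0.56879319, 1.11570432])}
wrist {'K': array([[397.59313726,   0.        , 314.14061652],
       [  0.        , 397.59313726, 237.12781809],
       [  0.        ,   0.        ,   1.        ]]), 'k1': -0.009825005373931828, 'tool_from_camera': array([[-7.66420771e-04,  9.66219540e-01,  2.57719252e-01,
        -7.10903330e-02],
       [-1.34449318e-03, -2.57720090e-01,  9.66218685e-01,
        -1.66578260e-01],
       [ 9.99998802e-01,  3.94028294e-04,  1.49659761e-03,
         6.56380790e-04],
       [ 0.00000000e+00,  0.00000000e+00,  0.00000000e+00,
         1.00000000e+00]])}
```

View pics/top0.png

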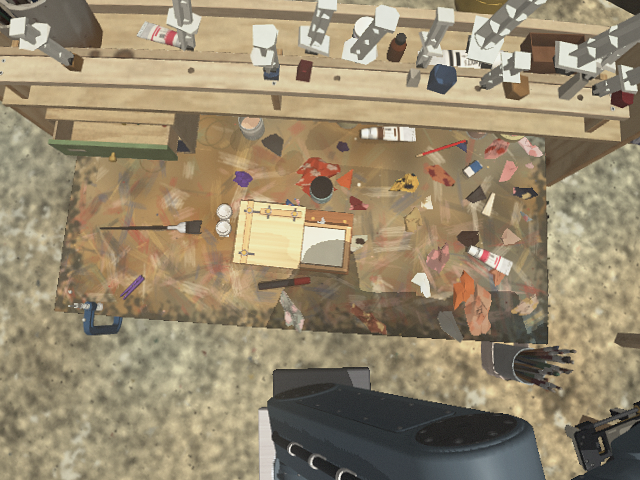

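View pics/scene0.png

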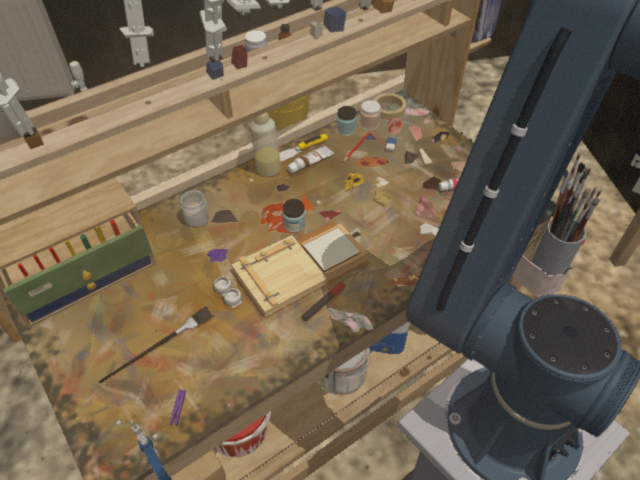

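View pics/wrist0.png

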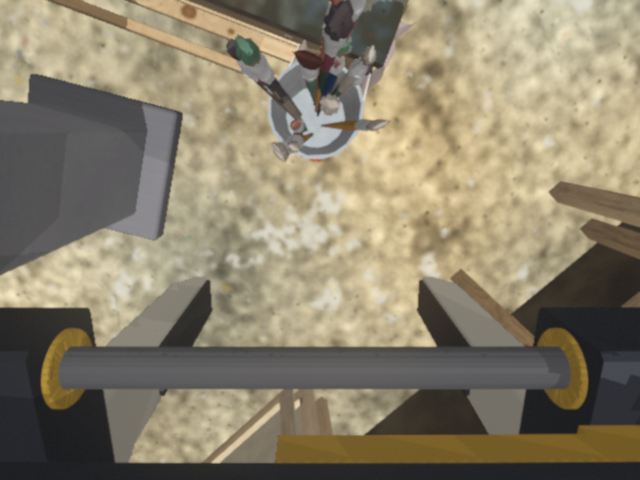

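The top view shows the jig at about cols 233–353, rows 200–272. The panel is at (325,247), the marker at (285,284), the jar at (321,188) and the dippers at (223,220). I'll zoom in next.

```bash
python3 - <<'E'
import cv2
im=cv2.imread("pics/top0.png")[185:300,205:370]
cv2.imwrite("pics/top0z.png",cv2.resize(im,None,fx=4.8,fy=4.8,interpolation=cv2.INTER_CUBIC))
im=cv2.imread("pics/scene0.png")[190:330,200:380]
cv2.imwrite("pics/scene0z.png",cv2.resize(im,None,fx=4.2,fy=4.2,interpolation=cv2.INTER_CUBIC))
E
cat > h.py <<'E'
import numpy as np, cv2
from bench import arm, viewer
def ray(name,uv,state=None):
    p=viewer.camera_params(name); K=p["K"]
    # distortion: model 1+k1 r^2
    d=np.array([p["k1"],0,0,0,0.])
    n=cv2.undistortPoints(np.array(uv,float).reshape(-1,1,2),K,d,None,None,None).reshape(-1,2) if False else cv2.undistortPointsIter(np.array(uv,float).reshape(-1,1,2),K,d,np.eye(3),np.eye(3),(3,50,1e-9)).reshape(-1,2)
    v=np.c_[n,np.ones(len(n))]
    if name=="wrist":
        T=p["tool_from_camera"]; R=state["eef_rot"]@T[:3,:3]; o=state["tool_pos"]+state["eef_rot"]@T[:3,3]
    else:
        Rw=cv2.Rodrigues(p["rvec"])[0]; R=Rw.T; o=-Rw.T@p["tvec"]
    return o,(R@v.T).T
def plane(name,uv,z,state=None):
    o,d=ray(name,uv,state); t=(z-o[2])/d[:,2]
    return o+d*t[:,None]
E
```

```text
(no output)
```

View pics/top0z.png

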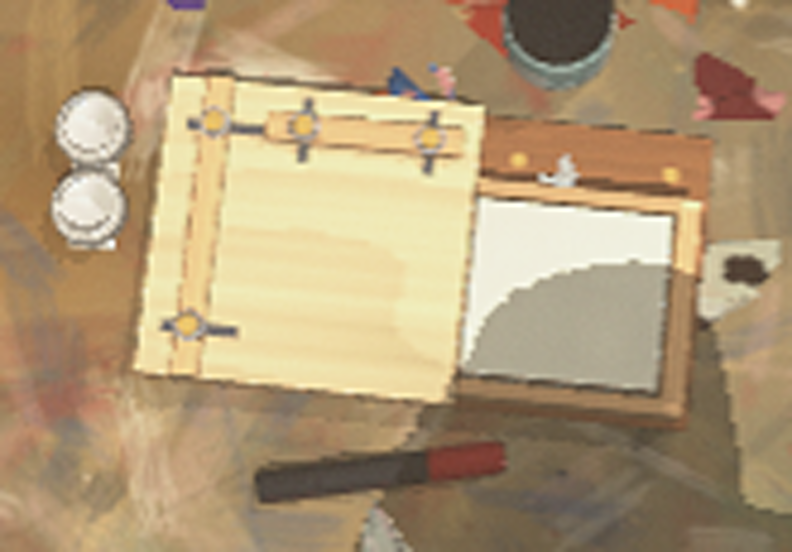

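View pics/scene0z.png

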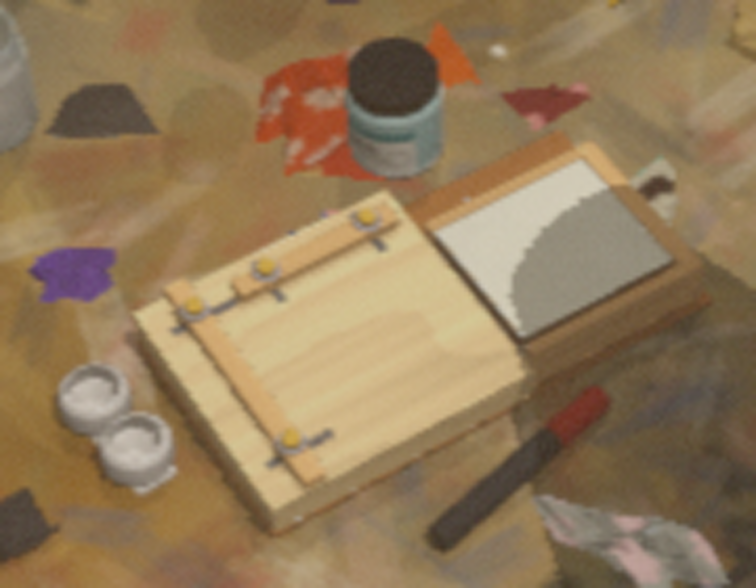

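```bash
cat > a.py <<'E'
from h import *
off=lambda L:[(u/4.8+205-0.4,v/4.8+185-0.4) for u,v in L]
o,_=ray("top",[(320,240)]); print("cam",o)
c=plane("top",off([(175,73),(483,105),(448,402),(133,373)]),.028)
J=np.array([[.085,.155],[.085,-.01],[-.07,-.01],[-.07,.155]])
mj=J.mean(0);mc=c[:,:2].mean(0)
U,S,V=np.linalg.svd((J-mj).T@(c[:,:2]-mc)); R=(U@V).T
t=mc-R@mj
print("R",R,"yaw",np.degrees(np.arctan2(R[1,0],R[0,0])),"t",t,"res",(J@R.T+t-c[:,:2])*1e3)
inv=lambda p:((p[:,:2]-t)@R)*1e3
print("panel face corners", inv(plane("top",off([(479,198),(673,214),(657,391),(460,372)]),.038)))
print("endf inner top edge", inv(plane("top",off([(235,80),(214,225),(198,376)]),.037)))
print("sidef inner top edge", inv(plane("top",off([(268,137),(370,147),(463,157)]),.037)))
print("marker",inv(plane("top",off([(258,485),(504,458)]),.01)))
print("jar",inv(plane("top",off([(560,40)]),.066)))
E
python3 a.py
```

```text
cam [0.37396838 0.01596676 1.19534172]
R [[ 0.99131996  0.13147141]
 [-0.13147141  0.99131996]] yaw -7.554627848230519 t [0.55299392 0.05143396] res [[-0.13932711  2.76097404]
 [-0.39312422 -1.65583077]
 [-1.14616523 -2.62292718]
 [ 1.67861656  1.51778391]]
panel face corners [[  34.69092925  -11.9297049 ]
 [  36.77253508 -110.69117323]
 [ -53.69161761 -111.20736581]
 [ -54.47622383  -12.02020227]]
endf inner top edge [[ 83.02981181 119.40825654]
 [  6.97064281 120.50810448]
 [-70.26239913 118.80635323]]
sidef inner top edge [[55.12154141 98.80244856]
 [55.36423971 46.2971438 ]
 [55.13884255 -1.48166475]]
marker [[-120.05486301   85.35767283]
 [ -93.11634108  -38.04362255]]
jar [[114.00073183 -44.75280604]]
```

```bash
cat > go.py <<'E'
import sys
from h import *
yaw=np.radians(-7.55); R=np.array([[np.cos(yaw),-np.sin(yaw)],[np.sin(yaw),np.cos(yaw)]]); t=np.array([.55299,.05143])
def status(target=None):
    s=arm.get_state(); p=s["tool_pos"]; E=s["eef_rot"]
    print("t",round(s["time_s"],2),"jig mm",np.round((p[:2]-t)@R*1e3,2),"z",round(p[2]*1e3,2),"F jig",np.round(R.T@s["force"][:2],2),round(s["force"][2],2),"T",np.round(s["ft_torque"],2),"gap",round(s["finger_gap"],4))
    # desired: y down, z = jig +x, x=-jig y
    G=np.column_stack([np.r_[-R[:,1],0],[0,0,-1],np.r_[R[:,0],0]])
    rv=cv2.Rodrigues(E.T@G)[0].ravel()
    print("rot to go (tool,deg)",np.round(np.degrees(rv),2))
    if target is not None:
        w=np.r_[R@np.array(target[:2])/1e3+t,target[2]/1e3]
        print("to go tool cm",np.round(E.T@(w-p)*100,3), "(in final axes)",np.round(G.T@(w-p)*100,3))
if __name__=="__main__":
    status([float(a) for a in sys.argv[1:4]] if len(sys.argv)>3 else None)
E
python3 go.py -10 -62 120
python3 - <<'E'
from h import *
for a,b in [((575,352),(575,165)),((515,365),(560,240))]:
    o1,d1=ray("top",[a]);o2,d2=ray("scene",[b])
    A=np.c_[d1[0],-d2[0]];x=np.linalg.lstsq(A,o2-o1,rcond=None)[0]
    print(o1+d1[0]*x[0],o2+d2[0]*x[1])
E
```

```text
t 0.15 jig mm [-334.14 -632.8 ] z 218.24 F jig [0.4  0.21] 0.27 T [ 0.03  0.04 -0.  ] gap 0.0927
rot to go (tool,deg) [ 4.000e-02 -6.785e+01 -3.000e-02]
to go tool cm [-51.542   9.863 -40.638] (in final axes) [-57.08    9.824  32.414]
[ 0.27172313 -0.54184945  0.1626921 ] [ 0.28181422 -0.53371342  0.15729804]
[ 0.22893763 -0.48283943 -0.02608223] [ 0.22354838 -0.48700107 -0.02374279]
```

```bash
python3 -m handwheel '[{"offset":[0,-5,0],"angular":[0,0,0],"fingers":0},{"offset":[0,-5,0],"angular":[0,0,0],"fingers":0}]' 20; python3 go.py -10 -62 120
```

```text
time_s: 0.4
tool_pos: [0.1383, -0.5305, 0.3167]
eef_rot: [[-0.968, -0.002, 0.252], [-0.252, 0.009, -0.968], [-0.001, -1.0, -0.009]]
force: [0.1, -0.2, 0.2]
finger_gap: 0.0775
t 0.4 jig mm [-334.64 -631.35] z 316.7 F jig [ 0.09 -0.24] 0.21 T [ 0.   -0.03  0.  ] gap 0.0775
rot to go (tool,deg) [  0.44 -67.86  -0.35]
to go tool cm [-51.515  20.086 -40.313] (in final axes) [-56.935  19.67   32.464]
```

```bash
python3 -m handwheel '[{"offset":[-4.7,0,-3.7],"angular":[0,0,0],"fingers":0},{"offset":[-4.7,0,-3.7],"angular":[0,0,0],"fingers":0},{"offset":[-4.7,0,-3.7],"angular":[0,0,0],"fingers":0},{"offset":[-4.7,0,-3.7],"angular":[0,0,0],"fingers":0},{"offset":[-4.7,0,-3.7],"angular":[0,0,0],"fingers":0}]' 20; python3 go.py -10 -62 120
```

```text
time_s: 1.02
tool_pos: [0.3223, -0.2888, 0.3206]
eef_rot: [[-0.969, 0.0, 0.246], [-0.246, 0.003, -0.969], [-0.001, -1.0, -0.003]]
force: [0.4, -0.2, 0.2]
finger_gap: 0.0276
t 1.02 jig mm [-183.98 -367.6 ] z 320.62 F jig [ 0.46 -0.11] 0.2 T [-0.   -0.06 -0.04] gap 0.0276
rot to go (tool,deg) [  0.12 -68.22  -0.17]
to go tool cm [-27.472  20.164 -21.858] (in final axes) [-30.56   20.062  17.398]
```

```bash
python3 -m handwheel '[{"offset":[-3,1,-3],"angular":[0,-10,0],"fingers":0},{"offset":[-3,1,-3],"angular":[0,-10,0],"fingers":0},{"offset":[-3,1,-3],"angular":[0,-10,0],"fingers":0},{"offset":[-3,1,-3],"angular":[0,-10,0],"fingers":0}]' 20; python3 go.py -10 -62 120
```

```text
time_s: 1.52
tool_pos: [0.3686, -0.122, 0.2802]
eef_rot: [[-0.566, 0.001, 0.824], [-0.824, 0.003, -0.566], [-0.003, -1.0, -0.001]]
force: [1.0, -0.1, 0.2]
finger_gap: 0.0006
t 1.52 jig mm [-160.   -196.19] z 280.2 F jig [1.04 0.04] 0.19 T [-0.01 -0.07  0.02] gap 0.0006
rot to go (tool,deg) [-1.000e-02 -2.693e+01 -1.900e-01]
to go tool cm [-18.706  16.076   7.306] (in final axes) [-13.419  16.02   15.   ]
```

```bash
python3 -m handwheel '[{"offset":[-5,2,2],"angular":[0,-10,0],"fingers":0},{"offset":[-4,2,3.5],"angular":[0,-10,0],"fingers":0},{"offset":[-3,3,4],"angular":[0,-7,0],"fingers":0},{"offset":[-2,3,4],"angular":[0,0,0],"fingers":0}]' 20; python3 go.py -10 -62 120
```

```text
time_s: 2.02
tool_pos: [0.5542, -0.0296, 0.1802]
eef_rot: [[-0.11, 0.007, 0.994], [-0.994, 0.001, -0.11], [-0.002, -1.0, 0.006]]
force: [1.2, -1.3, 0.5]
finger_gap: 0.0004
t 2.02 jig mm [ 11.88 -80.16] z 180.19 F jig [ 1.31 -1.1 ] 0.47 T [-0.06 -0.09  0.02] gap 0.0004
rot to go (tool,deg) [-0.37  1.24 -0.12]
to go tool cm [-1.851  6.008 -2.187] (in final axes) [-1.816  6.019 -2.188]
```

```bash
python3 -m handwheel '[{"offset":[-1.8,1,-2.2],"angular":[0,1.2,0],"fingers":0},{"offset":[0,0,0],"angular":[0,0,0],"fingers":0}]' 20; python3 go.py -10 -62 120
python3 - <<'E'
from h import *
import json
s=arm.get_state(); im=viewer.snapshot("wrist"); cv2.imwrite("pics/w1.png",im[:,:,::-1])
np.savez("w1.npz",tool_pos=s["tool_pos"],eef_rot=s["eef_rot"])
E
```

```text
time_s: 2.28
tool_pos: [0.5344, -0.0074, 0.1651]
eef_rot: [[-0.129, -0.0, 0.992], [-0.992, 0.002, -0.129], [-0.002, -1.0, -0.001]]
force: [0.5, -0.7, 0.2]
finger_gap: 0.0005
t 2.27 jig mm [-10.66 -60.76] z 165.12 F jig [ 0.55 -0.62] 0.24 T [-0.02 -0.07 -0.04] gap 0.0005
rot to go (tool,deg) [ 0.04  0.13 -0.11]
to go tool cm [0.133 4.512 0.069] (in final axes) [0.124 4.512 0.066]
```

View pics/w1.png

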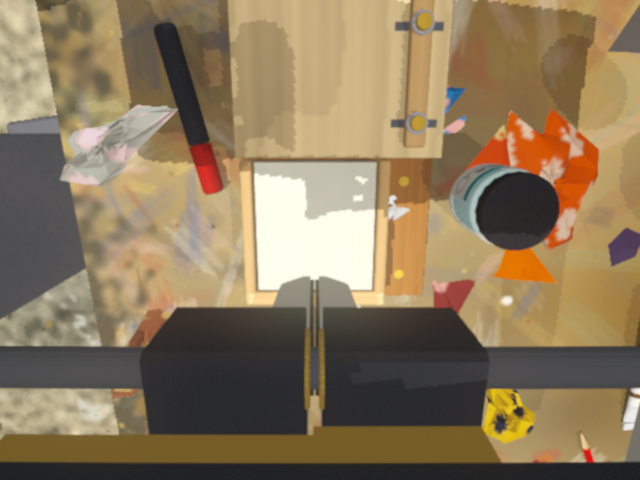

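The wrist view shows the panel at cols 254–377, rows 161–292, the board's near edge at row 157 and the side fence's inner edge at col ~409.

Run:
```python
from h import *
import go
s=dict(np.load("w1.npz"))
f=lambda L,z:np.round((plane("wrist",L,z,s)[:,:2]-go.t)@go.R*1e3,1)
print("panel",f([(254,161),(377,161),(376,292),(256,291)],.038).tolist())
print("board edge",f([(231,157),(441,157)],.028).tolist())
print("board left edge",f([(229,20),(231,150)],.028).tolist())
print("sidefence top inner",f([(411,10),(407,140)],.037).tolist())
im=cv2.imread("pics/w1.png")
print(im[70,385:440].tolist())
```

```text
panel [[-54.4, -11.4], [35.1, -11.1], [38.8, -113.6], [-56.5, -113.0]]
board edge [[-73.1, -9.2], [84.7, -8.7]]
board left edge [[-69.9, 84.1], [-72.8, -4.1]]
sidefence top inner [[53.8, 88.4], [56.3, 3.8]]
[[126, 173, 197], [127, 173, 198], [127, 174, 199], [131, 177, 201], [134, 180, 205], [136, 184, 208], [137, 186, 210], [137, 186, 211], [137, 186, 210], [137, 186, 210], [138, 185, 210], [137, 185, 209], [137, 184, 208], [134, 182, 206], [133, 180, 204], [125, 171, 195], [116, 160, 184], [113, 155, 178], [110, 152, 175], [109, 151, 174], [106, 147, 170], [93, 132, 157], [77, 112, 138], [68, 105, 134], [76, 119, 151], [88, 136, 172], [96, 149, 185], [99, 154, 190], [99, 154, 191], [101, 155, 192], [101, 155, 192], [101, 155, 193], [102, 155, 193], [103, 156, 193], [103, 157, 194], [103, 158, 195], [103, 158, 195], [102, 156, 194], [101, 154, 193], [101, 153, 191], [99, 152, 189], [97, 150, 187], [96, 149, 185], [95, 145, 181], [106, 154, 186], [125, 174, 201], [137, 185, 210], [137, 186, 211], [137, 184, 209], [134, 182, 206], [133, 180, 204], [132, 178, 203], [131, 177, 202], [130, 176, 200], [130, 175, 199]]
```

```bash
python3 -m handwheel '[{"offset":[0.1,5,0],"angular":[0,0,0],"fingers":0},{"offset":[0,4,0],"angular":[0,0,0],"fingers":0},{"offset":[0,2,0],"angular":[0,0,0],"fingers":0},{"offset":[0,0.5,0],"angular":[0,0,0],"fingers":0},{"offset":[0,0,0],"angular":[0,0,0],"fingers":0}]' 20; python3 go.py -10 -62 40; sleep 0
```

```text
time_s: 2.95
tool_pos: [0.5402, -0.0123, 0.0524]
eef_rot: [[-0.131, 0.011, 0.991], [-0.991, 0.0, -0.131], [-0.002, -1.0, 0.011]]
force: [-0.3, 0.3, 0.6]
finger_gap: 0.0007
t 2.95 jig mm [ -4.3  -64.85] z 52.41 F jig [-0.36  0.21] 0.56 T [-0.01 -0.12 -0.03] gap 0.0007
rot to go (tool,deg) [-0.65  0.04 -0.1 ]
to go tool cm [-0.283  1.235 -0.584] (in final axes) [-0.285  1.241 -0.57 ]
```

```bash
python3 -m handwheel '[{"offset":[-0.28,0.5,-0.57],"angular":[-0.65,0,-0.1],"fingers":0},{"offset":[0,0.1,0],"angular":[0,0,0],"fingers":0},{"offset":[0,0,0],"angular":[0,0,0],"fingers":0}]' 20; python3 go.py -10 -62 40
python3 -m handwheel '[{"offset":[0,0,0],"angular":[0,0,0],"fingers":0}]';python3 go.py -10 -62 40
```

```text
time_s: 3.32
tool_pos: [0.5359, -0.0088, 0.0482]
eef_rot: [[-0.131, 0.003, 0.991], [-0.991, -0.0, -0.131], [0.0, -1.0, 0.003]]
force: [-0.0, -0.6, -0.2]
finger_gap: 0.0003
t 3.33 jig mm [ -9.02 -62.  ] z 48.24 F jig [ 0.06 -0.57] -0.23 T [-0.04 -0.04  0.04] gap 0.0003
rot to go (tool,deg) [-0.17  0.03  0.  ]
to go tool cm [-0.     0.824 -0.101] (in final axes) [ 0.     0.824 -0.098]
time_s: 3.45
tool_pos: [0.5361, -0.0088, 0.0485]
eef_rot: [[-0.131, 0.003, 0.991], [-0.991, -0.0, -0.131], [0.0, -1.0, 0.003]]
force: [-0.8, -0.8, -0.1]
finger_gap: 0.0006
t 3.45 jig mm [ -8.86 -61.95] z 48.5 F jig [-0.71 -0.86] -0.12 T [-0.03 -0.04  0.03] gap 0.0006
rot to go (tool,deg) [-0.19  0.04  0.  ]
to go tool cm [ 0.005  0.849 -0.117] (in final axes) [ 0.005  0.85  -0.114]
```

```bash
python3 -m handwheel '[{"offset":[0,0.6,-0.1],"angular":[0,0,0],"fingers":0},{"offset":[0,0.1,0],"angular":[0,0,0],"fingers":0}]'; python3 go.py -10 -62 38
python3 -m handwheel '[{"offset":[0,0.1,0],"angular":[0,0,0],"fingers":0}]';python3 go.py -10 -62 38
python3 -m handwheel '[{"offset":[0,0.1,0],"angular":[0,0,0],"fingers":0}]';python3 go.py -10 -62 38
```

```text
time_s: 3.7
tool_pos: [0.5351, -0.0087, 0.0412]
eef_rot: [[-0.131, 0.004, 0.991], [-0.991, -0.0, -0.131], [0.0, -1.0, 0.004]]
force: [-0.2, -0.0, -0.2]
finger_gap: 0.0004
t 3.7 jig mm [ -9.85 -61.92] z 41.16 F jig [-0.19 -0.06] -0.21 T [-0.03 -0.07  0.  ] gap 0.0004
rot to go (tool,deg) [-0.21  0.04  0.  ]
to go tool cm [ 0.008  0.316 -0.016] (in final axes) [ 0.008  0.316 -0.015]
time_s: 3.82
tool_pos: [0.5351, -0.0087, 0.04]
eef_rot: [[-0.131, 0.003, 0.991], [-0.991, -0.0, -0.131], [0.0, -1.0, 0.003]]
force: [0.7, -0.1, -0.3]
finger_gap: 0.0002
t 3.83 jig mm [ -9.87 -61.95] z 39.99 F jig [0.72 0.01] -0.32 T [ 0.   -0.1  -0.01] gap 0.0002
rot to go (tool,deg) [-0.2   0.04  0.  ]
to go tool cm [ 0.005  0.199 -0.014] (in final axes) [ 0.005  0.199 -0.013]
time_s: 3.95
tool_pos: [0.5351, -0.0087, 0.0389]
eef_rot: [[-0.131, 0.003, 0.991], [-0.991, -0.0, -0.131], [0.0, -1.0, 0.003]]
force: [-0.5, 0.6, 0.1]
finger_gap: 0.0004
t 3.95 jig mm [ -9.87 -61.95] z 38.9 F jig [-0.57  0.5 ] 0.14 T [-0.09 -0.05 -0.03] gap 0.0004
rot to go (tool,deg) [-0.19  0.04  0.  ]
to go tool cm [ 0.005  0.09  -0.013] (in final axes) [ 0.005  0.09  -0.013]
```

```bash
python3 -m handwheel '[{"offset":[0,0.07,0],"angular":[0,0,0],"fingers":0}]';python3 go.py -10 -62 38|head -1
python3 -m handwheel '[{"offset":[0,0.05,0],"angular":[0,0,0],"fingers":0}]';python3 go.py -10 -62 38|head -1
python3 -m handwheel '[{"offset":[0,0.05,0],"angular":[0,0,0],"fingers":0}]';python3 go.py -10 -62 38
```

```text
time_s: 4.08
tool_pos: [0.5351, -0.0087, 0.0383]
eef_rot: [[-0.131, 0.003, 0.991], [-0.991, -0.0, -0.131], [0.0, -1.0, 0.003]]
force: [-2.7, 0.2, 10.9]
finger_gap: 0.0004
t 4.08 jig mm [ -9.8  -61.96] z 38.28 F jig [-2.74 -0.12] 10.92 T [-0.02  0.43 -0.04] gap 0.0004
time_s: 4.2
tool_pos: [0.5354, -0.0087, 0.0383]
eef_rot: [[-0.131, 0.004, 0.991], [-0.991, -0.001, -0.131], [0.0, -1.0, 0.004]]
force: [-2.2, 0.5, 10.3]
finger_gap: 0.0006
t 4.2 jig mm [ -9.53 -61.92] z 38.28 F jig [-2.26  0.23] 10.34 T [0.01 0.37 0.03] gap 0.0006
time_s: 4.32
tool_pos: [0.5357, -0.0088, 0.0383]
eef_rot: [[-0.131, 0.005, 0.991], [-0.991, -0.001, -0.131], [-0.0, -1.0, 0.005]]
force: [-2.9, 0.2, 5.8]
finger_gap: 0.0002
t 4.33 jig mm [ -9.25 -61.93] z 38.3 F jig [-2.88 -0.14] 5.75 T [-0.03  0.23  0.04] gap 0.0002
rot to go (tool,deg) [-0.27  0.04 -0.  ]
to go tool cm [ 0.007  0.03  -0.075] (in final axes) [ 0.007  0.03  -0.075]
```

```bash
python3 -m handwheel '[{"offset":[0,0.03,-0.05],"angular":[-0.2,0,0],"fingers":0}]';python3 go.py -10 -62 38|head -1
python3 -m handwheel '[{"offset":[0,0.04,-0.03],"angular":[0,0,0],"fingers":0}]';python3 go.py -10 -62 38|head -1
python3 -m handwheel '[{"offset":[-0.1,0.04,0],"angular":[0,0,0],"fingers":0}]';python3 go.py -10 -62 38
```

```text
time_s: 4.45
tool_pos: [0.5355, -0.0087, 0.0383]
eef_rot: [[-0.131, 0.002, 0.991], [-0.991, -0.0, -0.131], [-0.0, -1.0, 0.002]]
force: [-0.4, -0.1, 1.0]
finger_gap: 0.0005
t 4.45 jig mm [ -9.39 -61.92] z 38.29 F jig [-0.34 -0.14] 0.97 T [-0.07 -0.15 -0.03] gap 0.0005
time_s: 4.58
tool_pos: [0.5355, -0.0087, 0.0383]
eef_rot: [[-0.131, 0.003, 0.991], [-0.991, -0.0, -0.131], [-0.0, -1.0, 0.003]]
force: [-0.4, -0.1, 7.8]
finger_gap: 0.0007
t 4.58 jig mm [ -9.4  -61.95] z 38.28 F jig [-0.41 -0.2 ] 7.76 T [-0.06  0.09  0.01] gap 0.0007
time_s: 4.7
tool_pos: [0.536, -0.008, 0.0383]
eef_rot: [[-0.131, 0.003, 0.991], [-0.991, -0.001, -0.131], [0.0, -1.0, 0.003]]
force: [-1.1, -1.9, 6.0]
finger_gap: 0.0003
t 4.7 jig mm [ -9.05 -61.11] z 38.3 F jig [-0.88 -2.07] 5.95 T [-0.26  0.11  0.04] gap 0.0003
rot to go (tool,deg) [-0.19  0.04  0.01]
to go tool cm [ 0.089  0.029 -0.096] (in final axes) [ 0.089  0.03  -0.095]
```

```bash
python3 -m handwheel '[{"offset":[-0.3,0.03,-0.03],"angular":[0,0,0],"fingers":0},{"offset":[-0.3,0.03,-0.03],"angular":[0,0,0],"fingers":0}]';python3 go.py -10 -62 38|head -1
python3 -m handwheel '[{"offset":[-0.3,0.03,-0.03],"angular":[0,0,0],"fingers":0},{"offset":[-0.3,0.03,-0.03],"angular":[0,0,0],"fingers":0}]';python3 go.py -10 -62 38
python3 - <<'E'
from h import *
im=viewer.snapshot("wrist"); cv2.imwrite("pics/w2.png",im[:,:,::-1])
E
```

```text
time_s: 4.95
tool_pos: [0.5369, -0.0021, 0.0383]
eef_rot: [[-0.131, 0.005, 0.991], [-0.991, -0.001, -0.131], [0.0, -1.0, 0.005]]
force: [0.0, -1.3, 6.0]
finger_gap: 0.0003
t 4.95 jig mm [ -8.95 -55.19] z 38.31 F jig [ 0.18 -1.34] 6.04 T [-0.33 -0.07 -0.01] gap 0.0003
time_s: 5.2
tool_pos: [0.5378, 0.004, 0.0383]
eef_rot: [[-0.131, 0.007, 0.991], [-0.991, -0.002, -0.131], [0.001, -1.0, 0.007]]
force: [-0.4, -1.1, 6.0]
finger_gap: 0.0007
t 5.2 jig mm [ -8.87 -49.02] z 38.3 F jig [-0.3  -1.12] 6.02 T [-0.35 -0.05 -0.02] gap 0.0007
rot to go (tool,deg) [-0.38  0.05  0.04]
to go tool cm [ 1.298  0.03  -0.115] (in final axes) [ 1.298  0.03  -0.113]
```

View pics/w2.png

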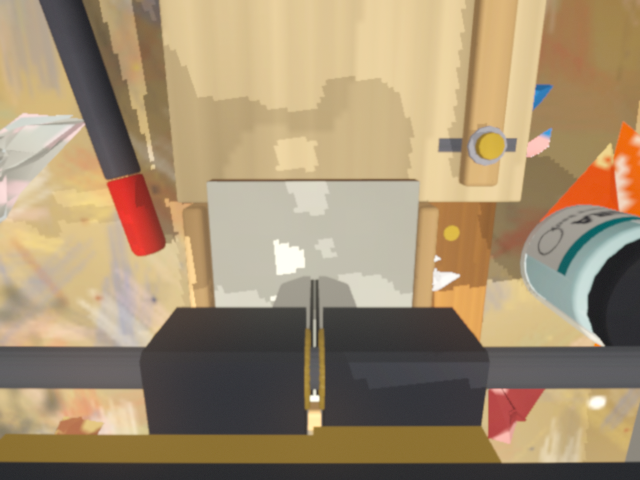

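The wrist view shows the panel sliding. Its front edge is at row 180, over the board edge at row 202, and still square.

```bash
python3 -m handwheel '[{"offset":[-0.4,0.03,-0.03],"angular":[-0.1,0,0],"fingers":0},{"offset":[-0.4,0.03,-0.03],"angular":[-0.1,0,0],"fingers":0}]';python3 go.py|head -2
python3 -m handwheel '[{"offset":[-0.5,0.03,-0.03],"angular":[-0.1,0,0],"fingers":0},{"offset":[-0.5,0.03,-0.03],"angular":[-0.1,0,0],"fingers":0},{"offset":[-0.5,0.03,-0.03],"angular":[-0.1,0,0],"fingers":0}]';python3 go.py
```

```text
time_s: 5.5
tool_pos: [0.5389, 0.0123, 0.0383]
eef_rot: [[-0.131, 0.005, 0.991], [-0.991, -0.001, -0.131], [0.001, -1.0, 0.005]]
force: [-1.0, -0.7, 5.9]
finger_gap: 0.0004
t 5.5 jig mm [ -8.83 -40.62] z 38.28 F jig [-0.91 -0.79] 5.88 T [-0.32 -0.02 -0.02] gap 0.0004
rot to go (tool,deg) [-0.27  0.05  0.05]
time_s: 5.88
tool_pos: [0.541, 0.0276, 0.0383]
eef_rot: [[-0.13, 0.002, 0.991], [-0.991, -0.001, -0.13], [0.001, -1.0, 0.002]]
force: [-0.0, -0.5, 6.5]
finger_gap: 0.0005
t 5.88 jig mm [ -8.72 -25.2 ] z 38.3 F jig [ 0.03 -0.54] 6.45 T [-0.28 -0.05  0.05] gap 0.0005
rot to go (tool,deg) [-0.1   0.06  0.07]
```

```bash
python3 -m handwheel '[{"offset":[-0.5,0.03,-0.03],"angular":[-0.1,0,0],"fingers":0},{"offset":[-0.5,0.03,-0.03],"angular":[0,0,0],"fingers":0},{"offset":[-0.5,0.03,-0.03],"angular":[-0.1,0,0],"fingers":0}]';python3 go.py|head -2
python3 -m handwheel '[{"offset":[-0.5,0.03,-0.03],"angular":[-0.1,0,0],"fingers":0},{"offset":[-0.5,0.03,-0.03],"angular":[0,0,0],"fingers":0},{"offset":[-0.5,0.03,-0.03],"angular":[0,0,0],"fingers":0}]';python3 go.py
python3 - <<'E'
from h import *
im=viewer.snapshot("wrist"); cv2.imwrite("pics/w3.png",im[:,:,::-1])
E
```

```text
time_s: 6.25
tool_pos: [0.5431, 0.043, 0.0383]
eef_rot: [[-0.13, 0.0, 0.992], [-0.992, -0.002, -0.13], [0.001, -1.0, 0.001]]
force: [0.1, -1.3, 5.5]
finger_gap: 0.0
t 6.25 jig mm [-8.68 -9.67] z 38.27 F jig [ 0.24 -1.26] 5.5 T [-0.35 -0.04 -0.  ] gap 0.0
rot to go (tool,deg) [-0.03  0.08  0.08]
time_s: 6.62
tool_pos: [0.5448, 0.0586, 0.0379]
eef_rot: [[-0.13, -0.0, 0.992], [-0.992, -0.002, -0.13], [0.002, -1.0, 0.0]]
force: [0.2, -1.5, 5.3]
finger_gap: 0.0005
t 6.62 jig mm [-9.06  6.05] z 37.86 F jig [ 0.38 -1.5 ] 5.27 T [-0.39 -0.05  0.02] gap 0.0005
rot to go (tool,deg) [-0.01  0.09  0.09]
```

View pics/w3.png

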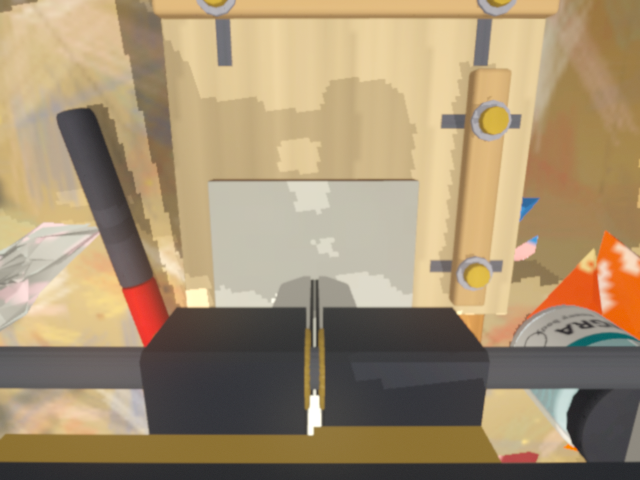

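The panel's front edge is still at row 180, so creep is negligible and it stays square. The end fence's inner edge is at row ~16 and the side fence's at col ~455–470.

```bash
python3 -m handwheel '[{"offset":[-0.5,0.03,-0.03],"angular":[0,0,0],"fingers":0},{"offset":[-0.5,0.03,-0.03],"angular":[0,0,0],"fingers":0},{"offset":[-0.5,0.03,-0.03],"angular":[0,0,0],"fingers":0}]';python3 go.py|head -2
python3 -m handwheel '[{"offset":[-0.5,0.03,-0.03],"angular":[0,0,0],"fingers":0},{"offset":[-0.5,0.03,-0.03],"angular":[0,0,0],"fingers":0},{"offset":[-0.5,0.03,-0.03],"angular":[0,0,0],"fingers":0}]';python3 go.py
```

```text
time_s: 7.05
tool_pos: [0.5466, 0.0747, 0.0376]
eef_rot: [[-0.13, 0.002, 0.992], [-0.992, -0.002, -0.13], [0.002, -1.0, 0.002]]
force: [-0.2, -1.3, 7.3]
finger_gap: -0.0001
t 7.05 jig mm [-9.4  22.23] z 37.56 F jig [-0.03 -1.34] 7.27 T [-0.4  -0.03 -0.04] gap -0.0001
rot to go (tool,deg) [-0.11  0.11  0.09]
time_s: 7.42
tool_pos: [0.5484, 0.0905, 0.0373]
eef_rot: [[-0.129, 0.003, 0.992], [-0.992, -0.002, -0.129], [0.002, -1.0, 0.004]]
force: [0.3, 0.2, -0.3]
finger_gap: 0.0002
t 7.42 jig mm [-9.72 38.09] z 37.3 F jig [0.24 0.21] -0.34 T [-0.08 -0.09 -0.03] gap 0.0002
rot to go (tool,deg) [-0.21  0.12  0.09]
```

```bash
python3 -m handwheel '[{"offset":[0,0.07,0],"angular":[0,0,0],"fingers":0}]';python3 go.py|head -1
python3 -m handwheel '[{"offset":[0,0.04,0],"angular":[0,0,0],"fingers":0}]';python3 go.py|head -1
python3 - <<'E'
from h import *
im=viewer.snapshot("wrist"); cv2.imwrite("pics/w4.png",im[:,:,::-1])
E
```

```text
time_s: 7.55
tool_pos: [0.5481, 0.0909, 0.0363]
eef_rot: [[-0.129, 0.003, 0.992], [-0.992, -0.002, -0.129], [0.002, -1.0, 0.003]]
force: [-1.5, 1.7, 8.9]
finger_gap: 0.0004
t 7.55 jig mm [-10.05  38.45] z 36.3 F jig [-1.73  1.44] 8.94 T [ 0.31  0.04 -0.05] gap 0.0004
time_s: 7.68
tool_pos: [0.5481, 0.0909, 0.0362]
eef_rot: [[-0.129, 0.003, 0.992], [-0.992, -0.002, -0.129], [0.002, -1.0, 0.003]]
force: [-3.0, -1.3, 14.3]
finger_gap: 0.0006
t 7.67 jig mm [-10.08  38.48] z 36.23 F jig [-2.84 -1.68] 14.28 T [-0.4   0.5   0.01] gap 0.0006
```

View pics/w4.png

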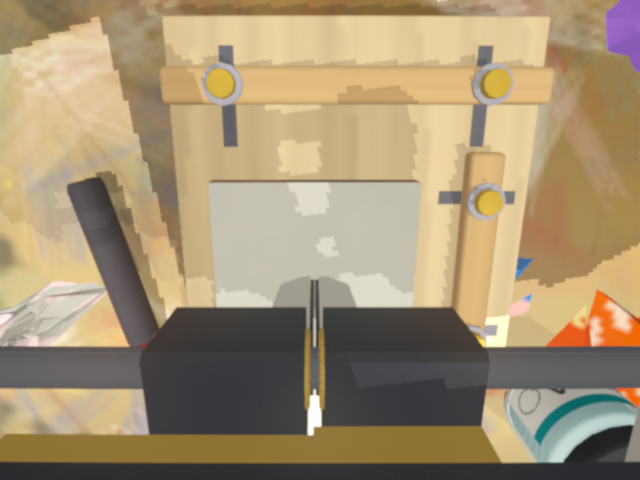

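```bash
python3 -m handwheel '[{"offset":[-0.3,0.0,-0.03],"angular":[-0.1,0,0],"fingers":0}]';python3 go.py|head -2
python3 - <<'E'
from h import *
import go
s=arm.get_state(); s["tool_pos"]=np.array([.5481,.0909,.0362])
f=lambda L,z:np.round((plane("wrist",L,z,s)[:,:2]-go.t)@go.R*1e3,1).tolist()
print(f([(210,181),(418,181),(217,305),(413,305)],.036))
print("end",f([(165,103),(320,104),(550,104)],.037),f([(320,104)],.028))
print("side",f([(469,160),(457,300)],.037))
E
```

```text
time_s: 7.85
tool_pos: [0.5482, 0.0937, 0.0363]
eef_rot: [[-0.129, 0.001, 0.992], [-0.992, -0.002, -0.129], [0.002, -1.0, 0.001]]
force: [-0.3, 0.6, 1.6]
finger_gap: 0.0007
t 7.85 jig mm [-10.34  41.24] z 36.33 F jig [-0.38  0.55] 1.63 T [-0.17 -0.15 -0.  ] gap 0.0007
rot to go (tool,deg) [-0.08  0.13  0.09]
[[-53.6, 88.6], [33.5, 88.9], [-54.1, 32.3], [35.2, 32.5]]
end [[-69.2, 119.6], [-7.8, 119.3], [83.8, 119.8]] [[-7.6, 119.9]]
side [[53.6, 97.7], [54.7, 35.4]]
```

```bash
python3 -m handwheel '[{"offset":[-0.3,0.03,-0.03],"angular":[0,0,0],"fingers":0}]';python3 go.py|head -1
python3 -m handwheel '[{"offset":[-0.5,0.025,-0.03],"angular":[0,0,0],"fingers":0},{"offset":[-0.5,0.025,-0.03],"angular":[0,0,0],"fingers":0}]';python3 go.py|head -2
```

```text
time_s: 7.98
tool_pos: [0.5485, 0.0966, 0.0363]
eef_rot: [[-0.129, 0.002, 0.992], [-0.992, -0.002, -0.129], [0.002, -1.0, 0.002]]
force: [-0.4, -2.7, 8.4]
finger_gap: 0.0008
t 7.97 jig mm [-10.35  44.22] z 36.3 F jig [-0.06 -2.69] 8.43 T [-0.41  0.02 -0.  ] gap 0.0008
time_s: 8.22
tool_pos: [0.5499, 0.1066, 0.0363]
eef_rot: [[-0.129, 0.003, 0.992], [-0.992, -0.002, -0.129], [0.002, -1.0, 0.003]]
force: [-0.5, -1.2, 6.7]
finger_gap: 0.0002
t 8.22 jig mm [-10.35  54.24] z 36.29 F jig [-0.29 -1.28] 6.72 T [-0.31 -0.04  0.05] gap 0.0002
rot to go (tool,deg) [-0.19  0.11  0.1 ]
```

```bash
python3 -m handwheel '[{"offset":[0,0.02,0.3],"angular":[0,0,0],"fingers":0},{"offset":[0,0.02,0.3],"angular":[0,0,0],"fingers":0}]';python3 go.py|head -1
python3 -m handwheel '[{"offset":[0,0.02,0.3],"angular":[0,0,0],"fingers":0},{"offset":[0,0.02,0.3],"angular":[-0.1,0,0],"fingers":0}]';python3 go.py|head -2
python3 - <<'E'
from h import *
import go
s=arm.get_state()
im=viewer.snapshot("wrist"); cv2.imwrite("pics/w5.png",im[:,:,::-1])
np.savez("w5.npz",tool_pos=s["tool_pos"],eef_rot=s["eef_rot"])
E
```

```text
time_s: 8.48
tool_pos: [0.5557, 0.1063, 0.0363]
eef_rot: [[-0.129, 0.003, 0.992], [-0.992, -0.002, -0.129], [0.001, -1.0, 0.003]]
force: [-1.9, -0.3, 8.1]
finger_gap: 0.0007
t 8.47 jig mm [-4.53 54.8 ] z 36.31 F jig [-1.81 -0.56] 8.06 T [0.04 0.28 0.01] gap 0.0007
time_s: 8.72
tool_pos: [0.5616, 0.1059, 0.0363]
eef_rot: [[-0.129, 0.0, 0.992], [-0.992, -0.001, -0.129], [0.001, -1.0, 0.001]]
force: [-2.1, -0.6, 7.0]
finger_gap: 0.0004
t 8.72 jig mm [ 1.39 55.1 ] z 36.32 F jig [-1.97 -0.84] 7.04 T [-0.02  0.26  0.04] gap 0.0004
rot to go (tool,deg) [-0.03  0.13  0.07]
```

View pics/w5.png

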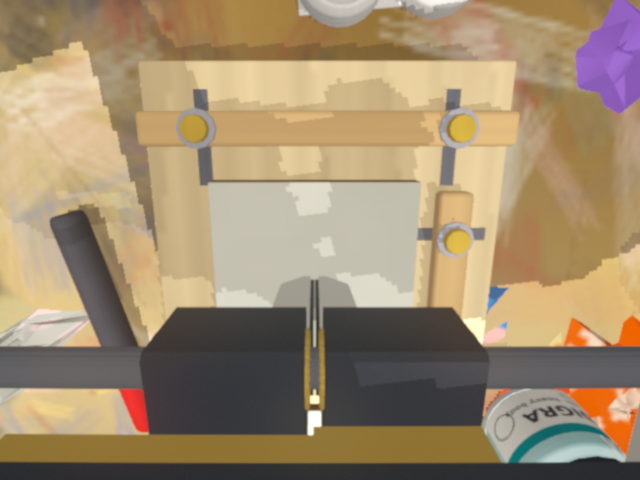

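The right-hand gap is about 17 px (≈8 mm) at cols 419–436, and the front gap is about 35 px (≈15 mm).

```bash
python3 -m handwheel '[{"offset":[0,0.015,0.25],"angular":[0,0,0],"fingers":0},{"offset":[0,0.015,0.2],"angular":[0,0,0],"fingers":0}]';python3 go.py|head -1
python3 -m handwheel '[{"offset":[0,0.01,0.1],"angular":[0,0,0],"fingers":0}]';python3 go.py|head -1
python3 -m handwheel '[{"offset":[0,0.01,0.1],"angular":[0,0,0],"fingers":0}]';python3 go.py|head -1
```

```text
time_s: 9.02
tool_pos: [0.5664, 0.1055, 0.0363]
eef_rot: [[-0.129, 0.0, 0.992], [-0.992, -0.001, -0.129], [0.001, -1.0, 0.0]]
force: [-1.9, -0.5, 7.5]
finger_gap: 0.0006
t 9.03 jig mm [ 6.16 55.33] z 36.33 F jig [-1.79 -0.73] 7.47 T [-0.02  0.25  0.02] gap 0.0006
time_s: 9.15
tool_pos: [0.5673, 0.1054, 0.0363]
eef_rot: [[-0.129, -0.0, 0.992], [-0.992, -0.001, -0.129], [0.001, -1.0, -0.0]]
force: [-2.3, 0.3, 6.9]
finger_gap: 0.0001
t 9.15 jig mm [ 7.06 55.43] z 36.28 F jig [-2.35 -0.01] 6.91 T [-0.07  0.21  0.04] gap 0.0001
time_s: 9.28
tool_pos: [0.5682, 0.1054, 0.0363]
eef_rot: [[-0.129, -0.001, 0.992], [-0.992, -0.001, -0.129], [0.001, -1.0, -0.0]]
force: [-2.1, 0.7, 6.7]
finger_gap: 0.0004
t 9.28 jig mm [ 7.95 55.51] z 36.32 F jig [-2.19  0.46] 6.67 T [-0.05  0.27 -0.04] gap 0.0004
```

```bash
python3 -m handwheel '[{"offset":[0,0.0,0.05],"angular":[0,0,0],"fingers":0}]';python3 go.py|head -1
python3 -m handwheel '[{"offset":[0,0.0,0.06],"angular":[0,0,0],"fingers":0}]';python3 go.py|head -1
python3 - <<'E'
from h import *
s=arm.get_state()
im=viewer.snapshot("wrist"); cv2.imwrite("pics/w6.png",cv2.resize(im[130:320,180:500,::-1],None,fx=2.5,fy=2.5,interpolation=cv2.INTER_CUBIC))
E
```

```text
time_s: 9.4
tool_pos: [0.5685, 0.1055, 0.0363]
eef_rot: [[-0.129, -0.001, 0.992], [-0.992, -0.001, -0.129], [0.001, -1.0, -0.001]]
force: [-1.2, -0.9, 5.9]
finger_gap: 0.0006
t 9.4 jig mm [ 8.29 55.6 ] z 36.32 F jig [-1.11 -1.07] 5.94 T [-0.05  0.16 -0.02] gap 0.0006
time_s: 9.52
tool_pos: [0.5689, 0.1054, 0.0363]
eef_rot: [[-0.13, -0.001, 0.992], [-0.992, -0.0, -0.13], [0.001, -1.0, -0.001]]
force: [-1.8, -0.4, 5.5]
finger_gap: 0.0004
t 9.53 jig mm [ 8.68 55.64] z 36.31 F jig [-1.75 -0.66] 5.46 T [-0.04  0.19 -0.  ] gap 0.0004
```

View pics/w6.png

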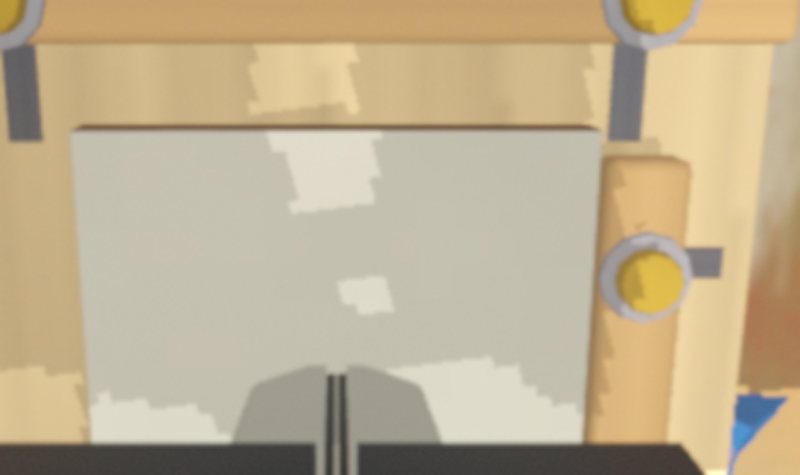

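The panel's right edge now appears against the side fence at col ~600 (no board strip visible). The front gap remains.

```bash
python3 -m handwheel '[{"offset":[0,0.0,0.06],"angular":[0,0,0],"fingers":0}]';python3 go.py|head -1
python3 -m handwheel '[{"offset":[0,0.0,0.06],"angular":[0,0,0],"fingers":0}]';python3 go.py|head -1
python3 -m handwheel '[{"offset":[0,0.0,0.06],"angular":[0,0,0],"fingers":0}]';python3 go.py|head -1
```

```text
time_s: 9.7
tool_pos: [0.5694, 0.1054, 0.0363]
eef_rot: [[-0.13, -0.002, 0.992], [-0.992, -0.0, -0.13], [0.001, -1.0, -0.002]]
force: [-1.2, 0.4, 5.6]
finger_gap: 0.0006
t 9.7 jig mm [ 9.13 55.7 ] z 36.32 F jig [-1.25  0.19] 5.63 T [-0.08  0.16  0.05] gap 0.0006
time_s: 9.82
tool_pos: [0.5694, 0.1054, 0.0363]
eef_rot: [[-0.13, -0.003, 0.992], [-0.992, -0.0, -0.13], [0.001, -1.0, -0.003]]
force: [-4.1, -0.1, 8.6]
finger_gap: 0.0006
t 9.82 jig mm [ 9.19 55.7 ] z 36.28 F jig [-4.05 -0.62] 8.6 T [-0.07  0.64 -0.04] gap 0.0006
time_s: 9.95
tool_pos: [0.5694, 0.1054, 0.0363]
eef_rot: [[-0.13, -0.005, 0.992], [-0.992, -0.0, -0.13], [0.001, -1.0, -0.005]]
force: [-3.3, -0.7, 8.0]
finger_gap: 0.0003
t 9.95 jig mm [ 9.22 55.69] z 36.31 F jig [-3.23 -1.1 ] 8.01 T [-0.02  0.65 -0.02] gap 0.0003
```

Side fence felt: the tip stopped at jig x 9.2 and the lateral force rose. I'll ease off and slide toward the end fence.

```bash
python3 -m handwheel '[{"offset":[-0.1,-0.005,-0.02],"angular":[0.2,0,0],"fingers":0}]';python3 go.py|head -2
python3 -m handwheel '[{"offset":[-0.25,0.015,-0.01],"angular":[0,0,0],"fingers":0}]';python3 go.py|head -2
python3 -m handwheel '[{"offset":[-0.25,0.015,-0.01],"angular":[0,0,0],"fingers":0}]';python3 go.py|head -2
```

```text
time_s: 10.07
tool_pos: [0.5694, 0.1064, 0.0363]
eef_rot: [[-0.13, -0.001, 0.992], [-0.992, -0.001, -0.13], [0.001, -1.0, -0.001]]
force: [-0.6, -0.9, 3.4]
finger_gap: 0.0005
t 10.07 jig mm [ 9.01 56.65] z 36.33 F jig [-0.45 -0.95] 3.39 T [-0.18 -0.11  0.  ] gap 0.0005
rot to go (tool,deg) [0.07 0.09 0.06]
time_s: 10.2
tool_pos: [0.5697, 0.1088, 0.0363]
eef_rot: [[-0.13, -0.001, 0.992], [-0.992, -0.001, -0.13], [0.001, -1.0, -0.001]]
force: [0.0, -1.2, 6.0]
finger_gap: 0.0007
t 10.2 jig mm [ 9.02 59.12] z 36.29 F jig [ 0.18 -1.17] 5.96 T [-0.36  0.03  0.07] gap 0.0007
rot to go (tool,deg) [0.05 0.09 0.06]
time_s: 10.32
tool_pos: [0.5701, 0.1114, 0.0363]
eef_rot: [[-0.13, -0.0, 0.992], [-0.992, -0.001, -0.13], [0.001, -1.0, -0.0]]
force: [-0.1, -1.9, 5.9]
finger_gap: 0.0006
t 10.32 jig mm [ 9.1  61.68] z 36.3 F jig [ 0.19 -1.93] 5.85 T [-0.29 -0.02 -0.04] gap 0.0006
rot to go (tool,deg) [0.02 0.08 0.06]
```

```bash
python3 -m handwheel '[{"offset":[-0.2,0.01,-0.01],"angular":[0,0,0],"fingers":0},{"offset":[-0.2,0.01,-0.01],"angular":[0,0,0],"fingers":0}]';python3 go.py|head -1
python3 -m handwheel '[{"offset":[-0.1,0.0,-0.005],"angular":[0,0,0],"fingers":0}]';python3 go.py|head -1
python3 -m handwheel '[{"offset":[-0.08,0.0,-0.005],"angular":[0,0,0],"fingers":0}]';python3 go.py|head -1
python3 - <<'E'
from h import *
im=viewer.snapshot("wrist"); cv2.imwrite("pics/w7.png",cv2.resize(im[130:320,180:500,::-1],None,fx=2.5,fy=2.5,interpolation=cv2.INTER_CUBIC))
E
```

```text
time_s: 10.58
tool_pos: [0.5708, 0.1155, 0.0363]
eef_rot: [[-0.13, 0.0, 0.992], [-0.992, -0.001, -0.13], [0.001, -1.0, 0.0]]
force: [-0.1, -1.1, 5.8]
finger_gap: 0.0008
t 10.57 jig mm [ 9.21 65.84] z 36.33 F jig [ 0.03 -1.15] 5.77 T [-0.37  0.05 -0.  ] gap 0.0008
time_s: 10.7
tool_pos: [0.5709, 0.1166, 0.0363]
eef_rot: [[-0.13, 0.0, 0.992], [-0.992, -0.001, -0.13], [0.001, -1.0, 0.0]]
force: [-0.1, -0.3, 3.7]
finger_gap: 0.0002
t 10.7 jig mm [ 9.15 66.92] z 36.32 F jig [-0.01 -0.33] 3.73 T [-0.25 -0.07 -0.03] gap 0.0002
time_s: 10.82
tool_pos: [0.571, 0.1174, 0.0363]
eef_rot: [[-0.13, 0.0, 0.992], [-0.992, -0.001, -0.13], [0.001, -1.0, 0.001]]
force: [-0.5, -1.9, 4.2]
finger_gap: 0.001
t 10.82 jig mm [ 9.15 67.75] z 36.33 F jig [-0.23 -1.91] 4.17 T [-0.26 -0.07  0.02] gap 0.001
```

View pics/w7.png

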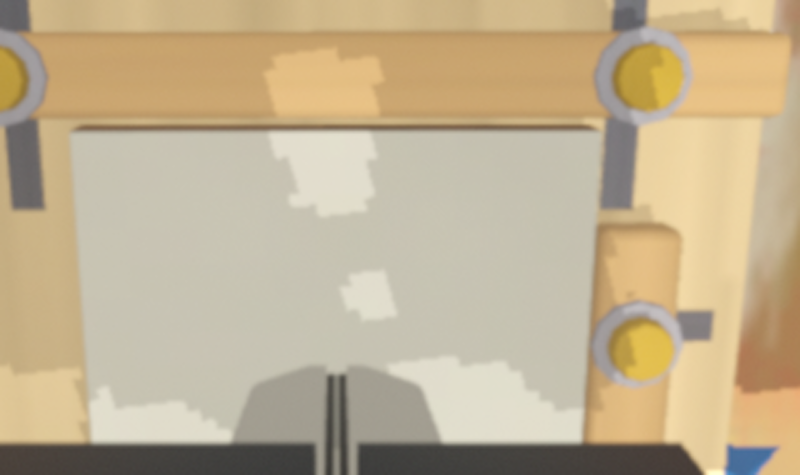

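There is a strip about 8 px tall (≈1.5 mm) left before the end fence at rows 118–126. The side is flush.

```bash
python3 -m handwheel '[{"offset":[-0.06,0.0,0],"angular":[0,0,0],"fingers":0}]';python3 go.py|head -1
python3 -m handwheel '[{"offset":[-0.06,0.0,0],"angular":[0,0,0],"fingers":0}]';python3 go.py|head -1
python3 -m handwheel '[{"offset":[-0.05,0.0,0],"angular":[0,0,0],"fingers":0}]';python3 go.py|head -1
```

```text
time_s: 11.0
tool_pos: [0.5711, 0.1181, 0.0363]
eef_rot: [[-0.13, 0.0, 0.992], [-0.992, -0.001, -0.13], [0.001, -1.0, 0.001]]
force: [-0.8, -1.6, 4.9]
finger_gap: 0.0006
t 11.0 jig mm [ 9.16 68.44] z 36.31 F jig [-0.55 -1.72] 4.9 T [-0.27  0.    0.01] gap 0.0006
time_s: 11.12
tool_pos: [0.5711, 0.1186, 0.0363]
eef_rot: [[-0.13, 0.0, 0.992], [-0.992, -0.001, -0.13], [0.001, -1.0, 0.001]]
force: [-1.0, -1.7, 5.5]
finger_gap: 0.0003
t 11.12 jig mm [ 9.14 69.01] z 36.31 F jig [-0.74 -1.82] 5.52 T [-0.29 -0.03 -0.03] gap 0.0003
time_s: 11.25
tool_pos: [0.5712, 0.1192, 0.0363]
eef_rot: [[-0.13, 0.0, 0.992], [-0.992, -0.001, -0.13], [0.001, -1.0, 0.001]]
force: [-0.7, -1.3, 5.1]
finger_gap: 0.0006
t 11.25 jig mm [ 9.14 69.53] z 36.31 F jig [-0.51 -1.38] 5.09 T [-0.34 -0.03  0.05] gap 0.0006
```

```bash
python3 -m handwheel '[{"offset":[-0.04,0.0,0],"angular":[0,0,0],"fingers":0}]';python3 go.py|head -1
python3 -m handwheel '[{"offset":[-0.04,0.0,0],"angular":[0,0,0],"fingers":0}]';python3 go.py|head -1
python3 - <<'E'
from h import *
im=viewer.snapshot("wrist"); cv2.imwrite("pics/w8.png",cv2.resize(im[130:320,180:500,::-1],None,fx=2.5,fy=2.5,interpolation=cv2.INTER_CUBIC))
E
```

```text
time_s: 11.38
tool_pos: [0.5713, 0.1195, 0.0363]
eef_rot: [[-0.13, 0.0, 0.992], [-0.992, -0.002, -0.13], [0.001, -1.0, 0.001]]
force: [0.5, -2.0, 4.5]
finger_gap: 0.0003
t 11.38 jig mm [ 9.18 69.87] z 36.33 F jig [ 0.73 -1.87] 4.54 T [-0.41 -0.04  0.01] gap 0.0003
time_s: 11.5
tool_pos: [0.5713, 0.1198, 0.0363]
eef_rot: [[-0.13, 0.0, 0.992], [-0.992, -0.002, -0.13], [0.002, -1.0, 0.001]]
force: [-0.6, -2.6, 4.5]
finger_gap: 0.0008
t 11.5 jig mm [ 9.15 70.2 ] z 36.32 F jig [-0.22 -2.61] 4.54 T [-0.46 -0.04  0.03] gap 0.0008
```

View pics/w8.png

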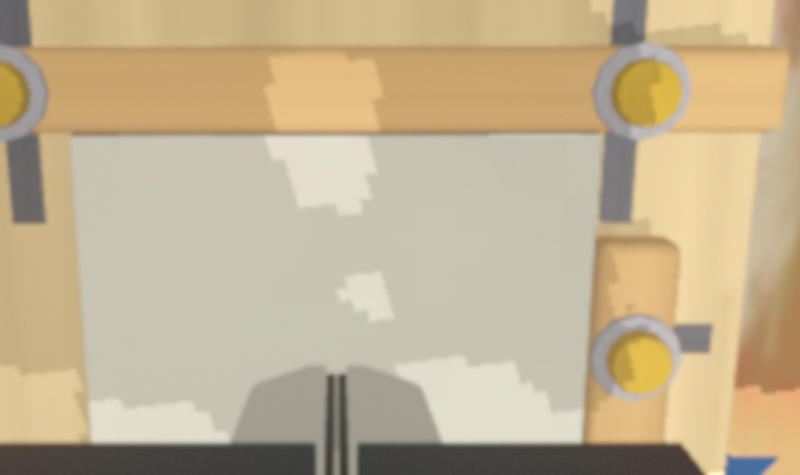

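The panel's front edge is now hidden under the end-fence edge at row ~134, and its image has shifted against the tip, so the tip is slipping and the panel is against the fence. I'll lift off.

```bash
python3 -m handwheel '[{"offset":[0.03,-0.04,0],"angular":[0,0,0],"fingers":0},{"offset":[0,-0.5,0],"angular":[0,0,0],"fingers":0},{"offset":[0.5,-4,0],"angular":[0,0,0],"fingers":0},{"offset":[3,-4,-2],"angular":[0,0,0],"fingers":0},{"offset":[0,0,0],"angular":[0,0,0],"fingers":0}]';python3 go.py|head -1
python3 - <<'E'
from h import *
s=arm.get_state(); np.savez("w9.npz",tool_pos=s["tool_pos"],eef_rot=s["eef_rot"])
im=viewer.snapshot("wrist"); cv2.imwrite("pics/w9.png",im[:,:,::-1])
im=viewer.snapshot("top"); cv2.imwrite("pics/top9.png",im[:,:,::-1])
E
```

```text
time_s: 12.18
tool_pos: [0.5452, 0.0875, 0.1231]
eef_rot: [[-0.129, -0.003, 0.992], [-0.992, -0.001, -0.129], [0.002, -1.0, -0.003]]
force: [1.0, -0.7, 0.1]
finger_gap: 0.0006
t 12.18 jig mm [-12.5   34.71] z 123.1 F jig [ 1.07 -0.54] 0.14 T [-0.02 -0.08 -0.01] gap 0.0006
```

View pics/w9.png

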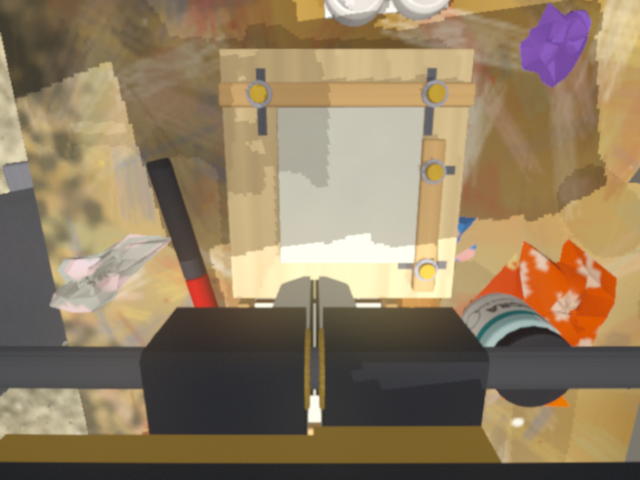

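Run:
```python
from h import *
import go
im=cv2.imread("pics/w9.png")
cv2.imwrite("pics/w9z.png",cv2.resize(im[70:300,210:490],None,fx=2.6*1.05,fy=2.6,interpolation=cv2.INTER_CUBIC))
s=dict(np.load("w9.npz"))
f=lambda L,z:np.round((plane("wrist",L,z,s)[:,:2]-go.t)@go.R*1e3,1).tolist()
print("panel",f([(278,108),(423,108),(281,263),(414,263)],.036))
print("end",f([(225,106.5),(320,106.5),(470,106.5)],.037),"side",f([(424,140),(417,288)],.037))
```

```text
panel [[-34.7, 118.4], [53.4, 118.7], [-34.8, 19.1], [54.7, 19.4]]
end [[-66.7, 119.2], [-9.2, 119.3], [81.6, 119.7]] side [[55.2, 99.8], [57.7, 1.8]]
```

View pics/w9z.png

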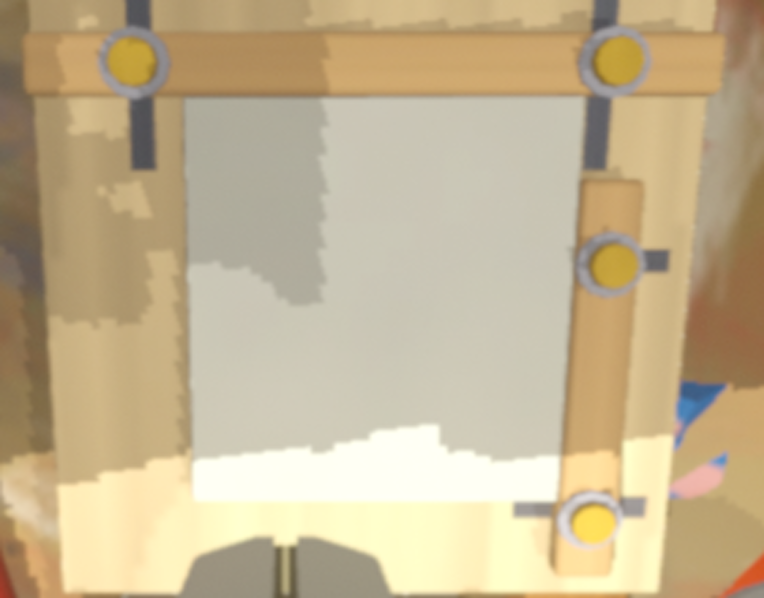

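Both edges look flush. For a more direct check I'll put the camera straight above the side-fence edge.

```bash
python3 -m handwheel '[{"offset":[1.2,0,3.4],"angular":[0,0,0],"fingers":0},{"offset":[1.2,0,3.4],"angular":[0,0,0],"fingers":0},{"offset":[0,0,0],"angular":[0,0,0],"fingers":0}]';python3 go.py|head -1
python3 - <<'E'
from h import *
import go
s=arm.get_state(); np.savez("w10.npz",tool_pos=s["tool_pos"],eef_rot=s["eef_rot"])
im=viewer.snapshot("wrist"); cv2.imwrite("pics/w10.png",im[:,:,::-1])
cv2.imwrite("pics/w10z.png",cv2.resize(im[0:270,150:450,::-1],None,fx=2.2,fy=2.2,interpolation=cv2.INTER_CUBIC))
E
```

```text
time_s: 12.65
tool_pos: [0.6103, 0.0571, 0.1161]
eef_rot: [[-0.127, -0.011, 0.992], [-0.992, -0.001, -0.127], [0.002, -1.0, -0.011]]
force: [0.6, 0.4, -0.3]
finger_gap: 0.0004
t 12.65 jig mm [56.05 13.1 ] z 116.09 F jig [0.53 0.44] -0.31 T [-0.07 -0.07  0.03] gap 0.0004
```

View pics/w10z.png

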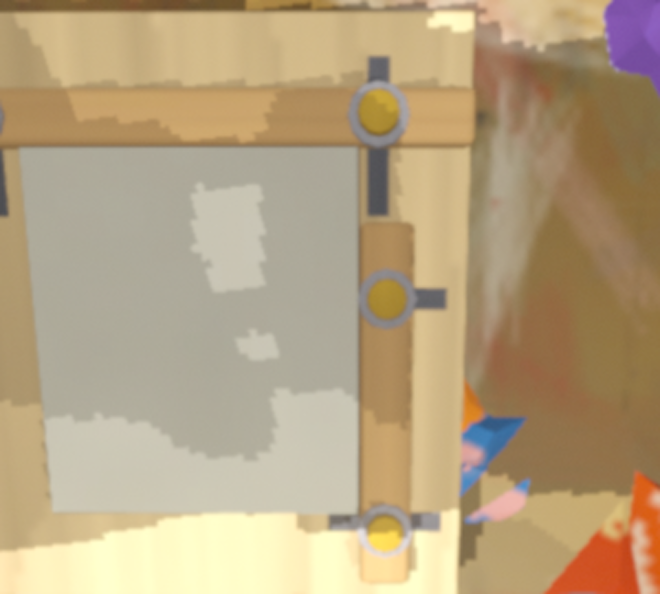

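Run:
```python
import cv2
im=cv2.imread("pics/top9.png")[185:300,205:370]
cv2.imwrite("pics/top9z.png",cv2.resize(im,None,fx=4.8,fy=4.8,interpolation=cv2.INTER_CUBIC))
```

```text
(no output)
```

View pics/top9z.png

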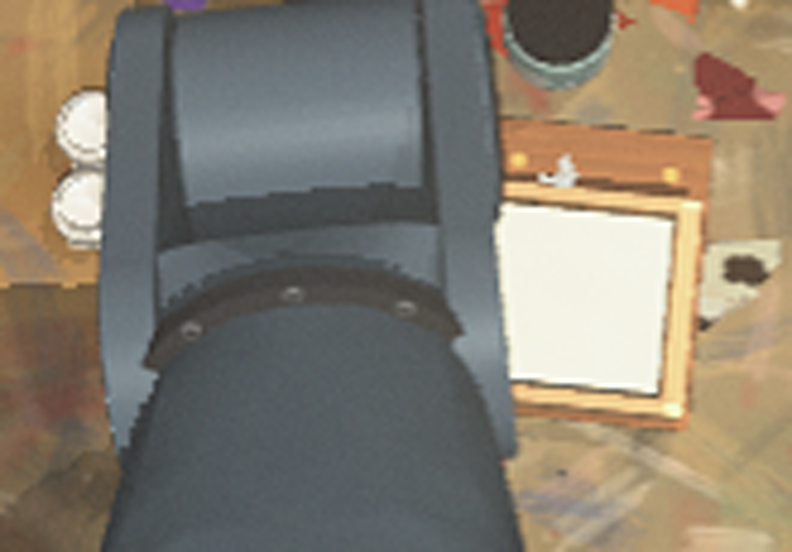

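Seen from directly above, the panel edge meets the side fence with no strip (col ~359) and meets the end fence at row ~147. The rest of the stack is undisturbed and the arm is clear of everything.

Run:
```python
from bench import arm
print(arm.finish_job(), arm.get_state()["time_s"])
```

```text
the job is handed in; nothing more can be done
the job is handed in; nothing more can be done
```

The top panel is off the stack and lies in the corner against both fences. I handed the job in at about 12.7 s, and no verdict was reported.

- **Method:** I pressed with shut fingertips, about 4–8 N while dragging. I slid the panel along +y onto the board, then along +x until I felt the side fence, then gently along +y until I felt the end fence, and lifted off.
- **Last checks:** Looking straight down the side-fence edge, the wrist camera showed no gap at either fence, and the panel was square. The end fence measured at jig y ≈ 119.5 mm before and after. The side fence measured about 54–55 mm before and 55 mm after at its far end. These readings are good to about 1–2 mm, so they can't rule out a small shift.
- **Other things:** The rest of the stack looked unmoved in the last top view. The jar and dipper cups looked in place. The arm hid most of the marker, and I did not re-measure the tube or brush.
- **Unclean moments:**
    - The press read 14.3 N once when re-pressing after the panel dropped onto the board; the limit is 18 N, and forces between readings are not seen.
    - At the side fence the sideways force read 4 N. Less the panel's friction, I estimate about 2 N reached the fence, right at its shifting threshold, though the tip stopped there.
    - One near-end pixel pick on the side fence disagreed by about 3 mm. I put it down to a mis-pick after zooming in, but did not recompute it.

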